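# Tip the soaked bench dogs out of the wire basket

## Robot

A 6-joint arm with a two-finger parallel gripper is mounted at the origin on the work surface; the furniture and walls round the work are solid. World frame = base frame: x ahead of the robot, y to its left, z up, the work surface at z = 0. Lengths are in mm, angles in rad, forces in N, time in s.
With the tool pointing down it reaches from about 350 to 875 mm from the base axis. Payload 4.2 kg.
Tool frame: the origin (TCP) lies between the finger pads; the fingertips stand 19 mm ahead of it and the grasp point (between the pads) is the TCP; y points along the fingers, z is the direction in which the jaws open and shut, and the axes are right-handed (so a half turn about y gives the same grasp; the last joint's range is limited). The gripper opens to 85 mm and grips with 20 to 120 N. Pads are 22 mm wide; open, the fingers measure 114 mm over their backs; the gripper's body (76 mm by 85 mm) begins 54 mm behind the grasp point. The pads swing forward as they close: fully open they stand 13 mm farther back than shut.
Start: joints at [-1.011, 0.385, 0.008, 0, -1.194, -0.259], TCP at [185.193, -596.911, 250.312] pointing down, gripper open.
Joint ranges: [-3.14, 3.14], [-1.21, 2.06], [-1.07, 1.41], [-3.16, 2.05], [-2.99, -0.16], [-3.1, 3.1]. Speed limits (rad/s): [2.79, 2.79, 3.14, 3.14, 3.14, 3.14].

## Interface

Orientations are given as a unit quaternion [x, y, z, w].
In Python, from bench import arm gives the robot as it stands.
- The arm moves only by the shell command python3 -m inch 'ROWS'. ROWS is JSON, a list of rows, each a list of 7 numbers: the opening, from 0 (shut) to 1 (fully open), then the shift along the tool's x, y, z in cm, then the turn, a rotation vector about the tool's x, y, z in degrees. A call has 1 to 20 rows; each row is the pose to reach, as a shift and turn from the pose commanded when the call began, along the tool's axes at that moment; what a row does not reach only later rows make up. A row lasts 1/12 s, in which the tool goes at most 41.7 mm and 7.16 degrees, less where a joint would pass 70% of its speed; a pose out of reach is approached as far as the arm can. A call with a gripper value outside its range is refused whole. The fingers move at their own pace and stop on an object; the grip force is fixed at half the most. Time passes only in rows, so rows that repeat a pose let the fingers close. It gives the time, the measured TCP pose, the force and the opening at its end, in the units of the state.
- arm.read_state(): the state, without advancing time (a new reading comes with each control period).
- arm.get_image(name): name is "side" or "top" or "wrist"; returns the picture (480x640x3 uint8, red, green, blue); there is no depth.
- arm.camera_params(name): a dict with "fx", "fy", "cx", "cy" (pixels), "D" ([k1, k2, p1, p2, k3] as OpenCV has them; the pictures are not rectified), "rvec" (rotation vector, rad) and "tvec" (3), from world to camera coordinates, as OpenCV has them. Camera axes: x right, y down, z forward; pixel columns grow to the right and rows downward; lengths in mm; the calibration is good to about 2 mm. A picture is of the moment at which its call begins: read the wrist's pose just before it. camera_params takes no time and is no camera call; for the wrist camera it gives the pose at the moment of the call.
- arm.job_done(): hands the job in, once; it reports no verdict.
Trained networks look in the newest picture that a camera, given by its name, has taken for a name from the list of things; names that differ only in an ending like _2 or _b are one class to them, and where a whole thing is asked for, a point or a joint stands for the part that bears it (a point fixed in the world has none). Each returns a list of dicts, best first, with "conf" (0 to 1); they miss things now and then, are a little off and sometimes report something else, mostly with a low value. They report only what shows in the picture. A call takes as long as a camera call.
- arm.masks_of(label, camera): "mask" (480x640 bool, what is visible of it) and "extent" ([left, top, width, height] in pixels, round what is visible of it).
The state is a dict: "clock": time; "joints": joint angles; "joint_vel": joint speeds; "joint_efforts": joint torques, N m; "position": TCP position; "ee_rot": TCP orientation; "contact_force": force on the tool from outside, world axes, zero at the start; "wrist_torque": the same for the moment, N m; "gripper_width": finger opening in mm.
Only numpy, scipy, OpenCV 4.12 (cv2) and the standard library are available. Lean on these libraries where they do the work, as an engineer would, in place of code of your own. Each camera call takes 0.05 s, during which the arm holds its last target.

## Task

The glue has soaked off the three bench dogs. Lift the wire basket out of the drained pan by its bail and stand it on the bench clear of the pan with the dogs still in it; then, because it cannot be tipped by the swinging bail, let go, take it by the tail handle and tip all three dogs out through the spout, held low over the wooden tray, without touching the dogs themselves. Finally stand the empty basket back upright on the open bench and let go; leave the tools and other things on the bench where they are.

Things in the scene. Friction and masses are not known exactly. Their poses are not given: they have to be found in the camera images.
- pan: drained aluminium soak pan, outside 244 (its x) x 136 (its y) x 78 mm high, walls 3 mm, floor 4 mm thick; it stands fast. Origin: centre of its underside; x along its length
- basket: steel wire mesh basket, 0.24 kg bare, in the pan at the start, spout roughly to world -y. Box 118 long (its x, -60 to +58) x 96 wide x 50 mm high, floor and walls 4 mm; overall 199 mm long, from the tail handle's end at x = -115 to the spout's edge at x = +84, and 107 wide over the bail pivots. Origin: centre of the box's underside; z up
- spout_lip (a point): middle of the spout's lip, at x = +82, z = 22 mm of the basket. The floor rises from x = 30 in a 19 degree ramp to this lip in a 76 mm wide notch in the front of the rim: level, the dogs stay in; they roll out once the +x end is tipped down well past 19 degrees (55 to 60 is plenty)
- tail_handle: wooden tail handle at the basket's rear, fixed to it: a level bar 14 mm wide (y), 18 high (z), from 1 to 48 mm behind its origin along its own -x (same axes as the basket); grip it about 28 mm behind the origin. Origin: front end of the bar, on its axis, at x = -66.5, z = 40 mm of the basket
- bail_handle: round wooden grip of the bail, 14 mm thick, 70 mm long along the basket's y; origin at its centre, 75 mm above the bail's pivots. The pivots are at x = -8, z = 58 mm of the basket, 52 mm out to either side, joined to the grip by 4 mm wire
- bail (a joint): angle of the bail about the basket's y axis, 0 when it stands square to the basket, positive when its grip leans to the spout; stops at +-0.6 rad. Light friction: it stays where it is left while the basket stands, and flops to its stop when the basket is tipped; hung from it, the loaded basket hangs about 9 degrees nose-up
- dog_1: bench dog: plain aluminium round pin, 22 mm diameter, 66 mm long, with two thin rubber rings, 60 g, smooth and slippery (friction about 0.3); lies crosswise in the rear of the basket. Origin: its middle; its y is the pin's axis
- dog_2: a second bench dog like dog_1, ahead of it
- dog_3: a third bench dog like dog_1, ahead of dog_2
- tray: open wooden tray, outside 130 (its x) x 170 (its y) x 45 mm high, walls 8 mm, floor 8 mm; it stands fast. Origin: centre of its underside. Its +y end is the one nearer the pan
- sanding_block: bystander: grey sanding block 60 x 103 x 34 mm, right of the tray; origin under its centre
- tape_measure: bystander: tape measure 37 x 77 x 62 mm, standing by the far batten; origin under its centre
- glue_bottle: bystander: glue bottle 65 mm thick, 212 mm tall, far right; origin under its centre
- wedge: bystander: wooden shim wedge 28 x 100 x 22 mm, lying along the far batten; origin under its centre. (The battens are wooden bars across the bench, the near one 88 mm high, the far one 70; the bench strip between them is some 230 mm wide, its middle near world x = 0.45 between pan and tray; tall F-clamps stand at their ends)

How it is judged (in metres and radians):
On the way, in this order (a step that is already met when the one before it is completed fails the run):
1. the basket hangs from its bail, lifted off the pan's floor by 50 mm or more, with all three dogs in it (contact force between the fingers and bail_handle above 0.5 N and height (world z) of basket above 0.05 m and x of dog_1 in the frame of basket between -0.06 and 0.07 m and y of dog_1 in the frame of basket between -0.046 and 0.046 m and z of dog_1 in the frame of basket between 0 and 0.06 m and x of dog_2 in the frame of basket between -0.06 and 0.07 m and y of dog_2 in the frame of basket between -0.046 and 0.046 m and z of dog_2 in the frame of basket between 0 and 0.06 m and x of dog_3 in the frame of basket between -0.06 and 0.07 m and y of dog_3 in the frame of basket between -0.046 and 0.046 m and z of dog_3 in the frame of basket between 0 and 0.06 m), for 0.2 s.
2. the basket stands upright on the bench outside the pan, let go, with all three dogs in it (height (world z) of basket below 0.01 m and angle between basket's own z axis and vertical below 0.12 rad and horizontal distance between basket and pan above 0.12 m and contact force between basket and pan below 0.3 N and contact force between basket and tray below 0.3 N and contact force between the fingers and basket below 0.1 N and linear speed of basket below 0.03 m/s and x of dog_1 in the frame of basket between -0.06 and 0.07 m and y of dog_1 in the frame of basket between -0.046 and 0.046 m and z of dog_1 in the frame of basket between 0 and 0.06 m and x of dog_2 in the frame of basket between -0.06 and 0.07 m and y of dog_2 in the frame of basket between -0.046 and 0.046 m and z of dog_2 in the frame of basket between 0 and 0.06 m and x of dog_3 in the frame of basket between -0.06 and 0.07 m and y of dog_3 in the frame of basket between -0.046 and 0.046 m and z of dog_3 in the frame of basket between 0 and 0.06 m), for 0.2 s.
3. held by the tail handle, the basket is tipped 35 degrees or more, its spout's lip over the tray and no more than 130 mm above the tray's underside (contact force between the fingers and tail_handle above 0.5 N and angle between basket's own z axis and vertical above 0.61 rad and x of spout_lip in the frame of tray between -0.065 and 0.065 m and y of spout_lip in the frame of tray between -0.085 and 0.085 m and z of spout_lip in the frame of tray between 0 and 0.13 m), for 0.2 s.
At the end, for the whole second after the job is handed in: All three dogs lie at rest inside the tray (centres within its walls and less than 55 mm above its underside); the basket stands at rest and released, upright within 7 degrees, directly on the bench, its origin more than 120 mm from the pan's, touching neither pan nor tray (x of dog_1 in the frame of tray between -0.06 and 0.06 m and y of dog_1 in the frame of tray between -0.08 and 0.08 m and z of dog_1 in the frame of tray between 0 and 0.055 m and x of dog_2 in the frame of tray between -0.06 and 0.06 m and y of dog_2 in the frame of tray between -0.08 and 0.08 m and z of dog_2 in the frame of tray between 0 and 0.055 m and x of dog_3 in the frame of tray between -0.06 and 0.06 m and y of dog_3 in the frame of tray between -0.08 and 0.08 m and z of dog_3 in the frame of tray between 0 and 0.055 m and linear speed of each of dog_1, dog_2, dog_3 below 0.05 m/s and height (world z) of basket below 0.01 m and angle between basket's own z axis and vertical below 0.12 rad and horizontal distance between basket and pan above 0.12 m and contact force between basket and pan below 0.3 N and contact force between basket and tray below 0.3 N and linear speed of basket below 0.03 m/s and contact force between the fingers and basket below 0.1 N).
It fails at once if the fingers touch a dog (contact force between the fingers and dog_1 above 0.5 N or contact force between the fingers and dog_2 above 0.5 N or contact force between the fingers and dog_3 above 0.5 N).
It fails at once if a bystander is moved by more than 40 mm (distance of any of sanding_block, tape_measure, wedge, glue_bottle from where it was at the start of the episode above 0.04 m).
It fails at once if the basket is tipped more than 35 degrees with its spout more than 180 mm above the tray's underside (angle between basket's own z axis and vertical above 0.61 rad and z of spout_lip in the frame of tray above 0.18 m).
It also fails if it takes over 72 s, if anything falls off the work surface, if the arm or the gripper's body presses on something with over 40 N, if the wrist force passes 120 N, or if a joint passes its speed limit or range.

## Working session

There is one attempt and no reset: what is moved stays moved. The work goes in short steps, Python scripts to look and compute and a shell command to move; the robot and the scene stay as the last step left them, time stands still between calls to the robot, and variables do not carry over. Pictures are saved under pics/ and viewed, and the job is handed in when it is done.

```bash
ls; mkdir -p pics; cat > h.py <<'E'
from bench import arm
import numpy as np, cv2
from scipy.spatial.transform import Rotation as R
def snap(n,f):
    im=arm.get_image(n); cv2.imwrite('pics/'+f,cv2.cvtColor(im,cv2.COLOR_RGB2BGR)); return im
def cam(n):
    p=arm.camera_params(n); K=np.array([[p['fx'],0,p['cx']],[0,p['fy'],p['cy']],[0,0,1.]]); return K,np.array(p['D'],float),np.array(p['rvec'],float),np.array(p['tvec'],float)
def proj(n,P):
    K,D,r,t=cam(n); return cv2.projectPoints(np.array(P,float).reshape(-1,1,3),r,t,K,D)[0].reshape(-1,2)
def onz(n,uv,z):
    K,D,r,t=cam(n); q=cv2.undistortPoints(np.array(uv,float).reshape(-1,1,2),K,D).reshape(-1,2)
    Rm=cv2.Rodrigues(r)[0]; C=-Rm.T@t; d=np.c_[q,np.ones(len(q))]@Rm
    return C+d*((z-C[2])/d[:,2])[:,None]
E
python3 - <<'E'
from h import *
s=arm.read_state();print(s)
snap('top','t0.png');snap('side','s0.png');snap('wrist','w0.png')
for n in('top','side','wrist'):
    K,D,r,t=cam(n);print(n,K[0,0],-cv2.Rodrigues(r)[0].T@t)
E
```

```text
pics
{'clock': 0.0, 'joints': array([-1.01136756e+00,  3.85548574e-01,  6.62764059e-03, -4.89743269e-04,
       -1.19400422e+00, -2.58599488e-01]), 'joint_vel': array([-0.00033012,  0.00030357,  0.00020409,  0.00185371,  0.00136555,
       -0.00105478]), 'joint_efforts': array([ 5.66845192e-04, -3.92288911e+01,  1.88399827e+01,  4.18625951e+00,
       -4.74318804e-03,  1.31006553e-05]), 'position': array([ 185.05137148, -596.40783113,  249.22844393]), 'ee_rot': array([-0.69837744, -0.10574372,  0.10604706,  0.69988659]), 'contact_force': array([ 0.40667788, -0.43379661, -0.39546576]), 'wrist_torque': array([ 0.00757094, -0.03392266, -0.0148069 ]), 'gripper_width': 85.26836780537852}
top 551.3149440976703 [ 320.95297328  -86.6660811  1688.98631221]
side 436.55173625714656 [110.2981232  740.53332423 772.99362226]
wrist 333.7645777181596 [ 114.7180425  -618.699425    373.74700051]
```

View pics/t0.png

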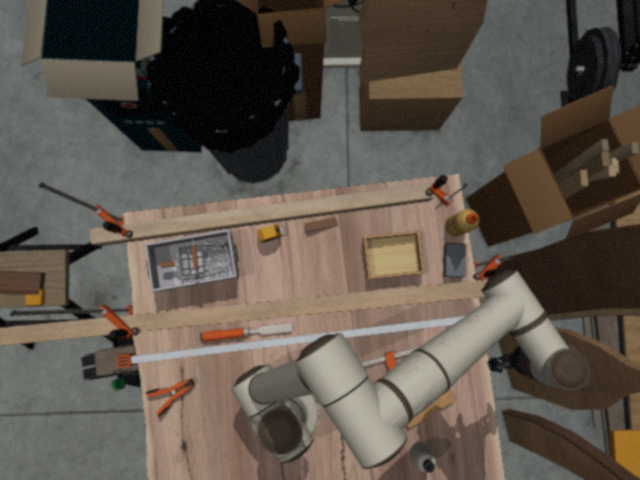

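View pics/s0.png

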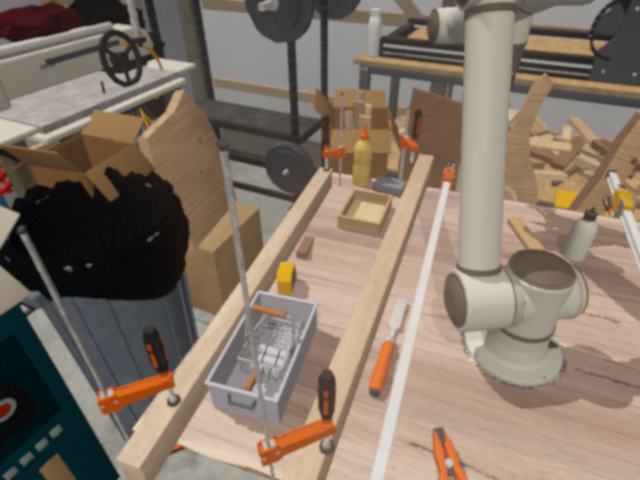

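View pics/w0.png

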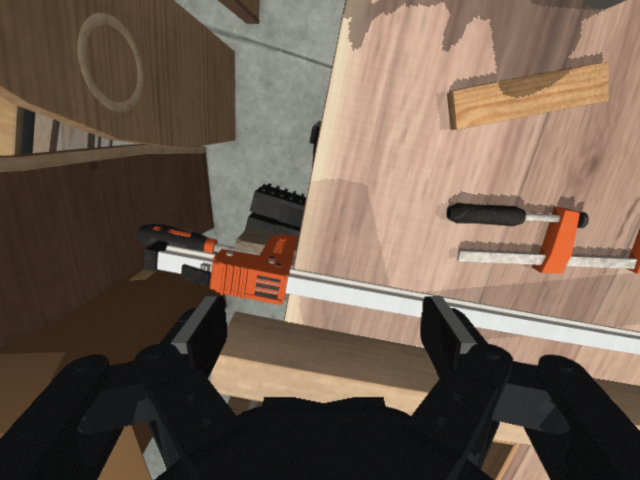

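The top view shows the pan at (192,260) holding the basket, with the bail grip near (197,258) and the tail at (168,264). The tray is at (392,255), the sanding block at (455,260), the bottle at (462,222), the tape at (270,233) and the wedge at (320,224). The side view shows the pan at (262,350), and the wrist view shows only the near bench.

```bash
python3 - <<'E'
from h import *
arm.get_image('top');arm.get_image('side')
zs=dict(pan=78,tray=45,basket=50,bail_handle=133,tail_handle=50,sanding_block=34,tape_measure=62,wedge=22,dog_1=25)
for n in('top','side'):
  for l in zs:
    for m in arm.masks_of(l,n)[:3]:
        if m['conf']<.3: continue
        ys,xs=np.nonzero(m['mask']);c=[xs.mean(),ys.mean()]
        rc=cv2.minAreaRect(np.c_[xs,ys].astype(np.float32)); b=cv2.boxPoints(rc)
        print(n,l,round(m['conf'],2),len(xs),np.round(c,1),m['extent'],np.round(onz(n,[c],zs[l])[0]), np.round(onz(n,b,zs[l])[:,:2]).tolist())
for n,c in(('t',(120,215,260,300)),('s',(190,270,340,430))):
    im=cv2.imread(f'pics/{n}0.png')[c[1]:c[3],c[0]:c[2]]
    cv2.imwrite(f'pics/{n}0z.png',cv2.resize(im,None,fx=4 if n=='s' else 5.5,fy=4 if n=='s' else 5.5,interpolation=cv2.INTER_CUBIC)[:600])
E
```

```text
top pan 0.63 3426 [190.5 259.9] [143.1, 232.7, 98.6, 56.3] [457. 264.  78.] [[510.0, 408.0], [551.0, 139.0], [403.0, 115.0], [363.0, 382.0]]
top tray 0.79 2512 [392.7 254.7] [361.8, 232.5, 61.6, 45.3] [ 466. -334.   45.] [[525.0, -242.0], [541.0, -417.0], [409.0, -426.0], [393.0, -252.0]]
top basket 0.93 742 [193.3 257.8] [160.1, 242.1, 66.1, 38.6] [465. 261.  50.] [[512.0, 367.0], [526.0, 169.0], [411.0, 160.0], [398.0, 356.0]]
top basket 0.31 120 [194.1 256.9] [191.9, 243.0, 7.8, 25.6] [468. 259.  50.] [[503.0, 270.0], [505.0, 256.0], [432.0, 248.0], [431.0, 262.0]]
top bail_handle 0.43 120 [194.1 256.4] [192.1, 245.4, 5.8, 20.9] [462. 242. 133.] [[494.0, 252.0], [495.0, 238.0], [430.0, 231.0], [428.0, 245.0]]
top tail_handle 0.5 98 [169.1 263.8] [161.3, 261.7, 18.1, 6.4] [449. 333.  50.] [[459.0, 362.0], [463.0, 310.0], [442.0, 308.0], [438.0, 360.0]]
top sanding_block 0.83 733 [454.3 259.5] [441.3, 243.1, 28.2, 34.5] [ 449. -521.   34.] [[500.0, -489.0], [499.0, -556.0], [396.0, -551.0], [397.0, -485.0]]
top tape_measure 0.55 373 [269.8 232.7] [257.9, 223.0, 29.2, 19.5] [536.  32
[... 1410 characters left out ...]
185.6] [373.0, 173.4, 34.5, 26.0] [ 444. -496.   34.] [[491.0, -449.0], [514.0, -563.0], [400.0, -548.0], [383.0, -438.0]]
side tape_measure 0.63 553 [285.6 277.7] [276.3, 264.8, 17.1, 27.4] [522.  72.  62.] [[572.0, 31.0], [529.0, 11.0], [476.0, 111.0], [516.0, 130.0]]
side wedge 0.76 223 [303.9 247. ] [295.0, 234.7, 16.6, 23.5] [560. -97.  22.] [[566.0, -53.0], [592.0, -151.0], [557.0, -147.0], [534.0, -50.0]]
side dog_1 0.83 240 [270.  359.3] [257.8, 353.1, 26.5, 15.4] [453. 269.  25.] [[478.0, 284.0], [486.0, 262.0], [428.0, 255.0], [422.0, 278.0]]
side dog_1 0.51 247 [272.2 350.5] [257.4, 344.0, 32.6, 9.9] [460. 248.  25.] [[488.0, 263.0], [496.0, 242.0], [430.0, 234.0], [424.0, 255.0]]
```

View pics/t0z.png

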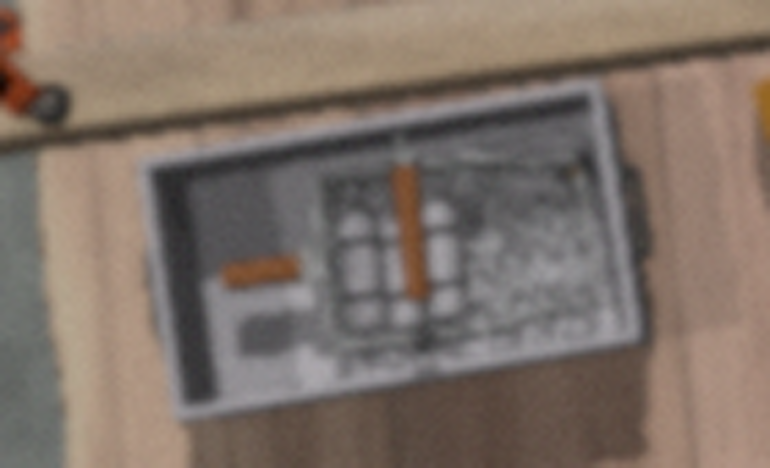

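View pics/s0z.png

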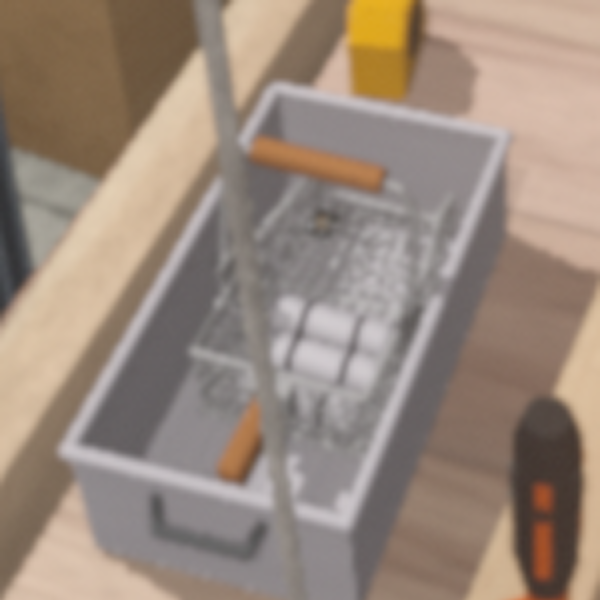

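The zoomed views show the bail grip across the basket, top (194,257) and side (269,311). The tail bar lies left of it at top (169,264) and side (251,381). The dogs lie at the rear, under and behind the grip. I'll triangulate these next.

```bash
cat >> h.py <<'E'
def tri(a,uva,b,uvb):
    Ps=[];q=[]
    for n,uv in((a,uva),(b,uvb)):
        K,D,r,t=cam(n);Ps.append(np.c_[cv2.Rodrigues(r)[0],t]);q.append(cv2.undistortPoints(np.array([[uv]],float),K,D).reshape(2,1))
    X=cv2.triangulatePoints(Ps[0],Ps[1],q[0],q[1]).ravel();X=X[:3]/X[3]
    return X,proj(a,X)[0]-uva,proj(b,X)[0]-uvb
E
python3 - <<'E'
from h import *
for a,b in(([194.1,256.9],[269,310.7]),([169.1,263.8],[251.4,380.6])): print(tri('top',a,'side',b))
# tray fit
for n in('top','side'):
  arm.get_image(n)
  m=arm.masks_of('tray',n)[0]['mask'].astype(np.uint8)
  K=cam(n)
  from scipy.optimize import minimize
  def f(p):
    c,s=np.cos(p[2]),np.sin(p[2]);P=[]
    for x in(-65,65):
     for y in(-85,85):
      for z in(0,45):P.append([p[0]+c*x-s*y,p[1]+s*x+c*y,z])
    h=cv2.convexHull((proj(n,P)*8).astype(np.float32)).astype(np.int32)
    o=np.zeros((480*8,640*8),np.uint8);cv2.fillConvexPoly(o,h,1);o=cv2.resize(o.astype(np.float32),(640,480),interpolation=cv2.INTER_AREA)
    return -np.minimum(o,m).sum()/np.maximum(o,m).sum()
  r=minimize(f,[460,-330,-.1],method='Nelder-Mead',options=dict(initial_simplex=[[460,-330,-.1],[470,-330,-.1],[460,-320,-.1],[460,-330,0]],maxiter=80));print(n,r.x,r.fun)
E
```

```text
(array([460.96195785, 240.86849524, 137.82602413]), array([-0.1229424, -0.2579377]), array([0.4033264 , 0.05342731]))
(array([451.11935848, 336.50687777,  40.37372415]), array([-0.27994589, -0.56684212]), array([0.96053716, 0.12816065]))
top [ 4.66185831e+02 -3.38334267e+02  9.70795518e-02] -0.9744960069656372
side [ 4.67265547e+02 -3.36613619e+02  8.14282340e-02] -0.9742431044578552
```

```bash
cat >> h.py <<'E'
def rot(yaw_z, lean=0):
    """tool y (fingers) down; tool z horizontal at yaw (deg); lean = turn about tool z (deg)"""
    z=np.array([np.cos(np.radians(yaw_z)),np.sin(np.radians(yaw_z)),0]);y=np.array([0,0,-1.]);x=np.cross(y,z)
    return R.from_matrix(np.c_[x,y,z])*R.from_rotvec([0,0,lean],degrees=True)
def go(pos,Rt,s=None):
    s=s or arm.read_state();R0=R.from_quat(s['ee_rot'])
    d=R0.inv().apply(np.array(pos)-s['position'])/10;rv=(R0.inv()*Rt).as_rotvec(degrees=True)
    print('move cm',np.round(d,2),'deg',np.round(rv,1),'|d| mm',round(np.linalg.norm(d)*10),'|r|',round(np.linalg.norm(rv)))
def st():
    s=arm.read_state();print(round(s['clock'],2),np.round(s['position'],1),'w',round(s['gripper_width'],1),'F',np.round(s['contact_force'],1),'j',np.round(s['joints'],2));print(np.round(R.from_quat(s['ee_rot']).as_matrix(),3));return s
E
python3 - <<'E'
from h import *
st()
go([461,241,240],rot(96));go([461,241,240],rot(-84))
E
```

```text
1.35 [ 185.2 -596.9  250.3] w 85.5 F [0.3 0.8 0.5] j [-1.01  0.38  0.01 -0.   -1.19 -0.26]
[[ 0.955  0.    -0.296]
 [ 0.296  0.     0.955]
 [ 0.    -1.     0.   ]]
move cm [51.16  1.03 71.86] deg [-0.  11.2  0. ] |d| mm 882 |r| 11
move cm [51.16  1.03 71.86] deg [   0.  -168.8    0. ] |d| mm 882 |r| 169
```

```bash
python3 -m inch '[[1,3,0,3.5,0,1,0],[1,5.1,0,7.1,0,2,0],[1,7.7,0,10.8,0,3,0],[1,10.2,0,14.4,0,4,0],[1,12.8,0,18,0,5,0],[1,15.3,0,21.6,0,5,0],[1,17.9,0,25.1,0,5,0],[1,20.4,0,28.7,0,6,0],[1,23,0,32.3,0,6,0],[1,25.6,0,35.9,0,7,0],[1,28.1,0,39.5,0,7,0],[1,30.7,0,43.1,0,8,0],[1,33.2,0,46.7,0,8,0],[1,35.8,0,50.3,0,9,0],[1,38.4,0,53.9,0,9,0],[1,40.9,0,57.5,0,10,0],[1,43.5,0,61.1,0,10,0],[1,46,0,64.6,0,11,0],[1,48.6,0,68.2,0,11,0],[1,50,0,70.2,0,11.2,0]]'; python3 - <<'E'
from h import *
st(); go([461,241,240],rot(96)); snap('wrist','w1.png')
for l in('bail_handle','tail_handle','basket','dog_1'):
    for m in arm.masks_of(l,'wrist')[:4]:
        if m['conf']<.3: continue
        ys,xs=np.nonzero(m['mask']);print(l,round(m['conf'],2),round(xs.mean(),1),round(ys.mean(),1),m['extent'])
E
```

```text
clock: 3.02
position: [445.9, 196.6, 250.7]
ee_rot: [-0.706, -0.038, 0.037, 0.706]
contact_force: [0.8, -0.4, -0.0]
gripper_width: 85.1
3.02 [445.9 196.6 250.7] w 85.1 F [ 0.8 -0.4 -0. ] j [ 0.75  0.15 -0.32  0.   -1.1  -2.21]
[[ 0.994  0.001 -0.106]
 [ 0.106  0.     0.994]
 [ 0.001 -1.     0.   ]]
move cm [1.97 1.07 4.26] deg [-0.   0.1  0. ] |d| mm 48 |r| 0
bail_handle 0.86 377.9 265.5 [368.4, 219.7, 19.6, 87.6]
tail_handle 0.82 454.1 233.7 [431.2, 223.2, 54.6, 20.6]
basket 0.7 373.8 238.8 [289.6, 180.4, 192.2, 137.2]
dog_1 0.58 408.2 223.2 [397.5, 191.7, 23.7, 60.5]
dog_1 0.57 391.4 218.6 [385.8, 192.8, 10.4, 61.4]
```

View pics/w1.png

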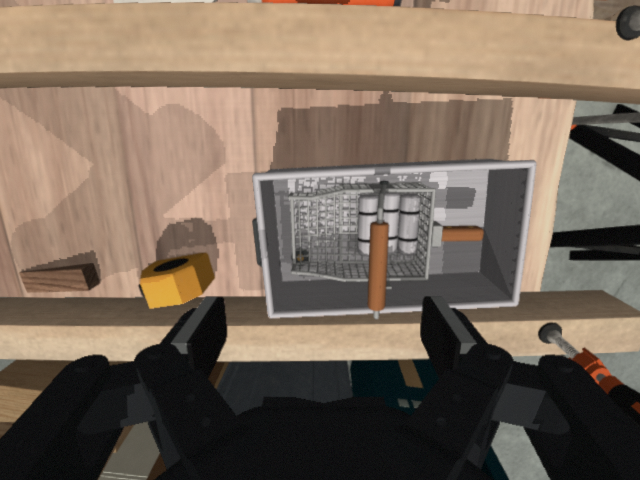

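The wrist view shows the bail grip upright at (378,265), from y=220 to 308. The tail is at (460,233) and the three dogs at x=368–410, y=190–250, so the spout points left. I'll check the bail position against the wrist and top views.

```bash
python3 - <<'E'
from h import *
print(proj('wrist',[[461,241,136],[451,336.5,44]]))
print(onz('wrist',[[378,265],[379.5,222],[377,308],[463,233]],136), onz('wrist',[[462,234]],53))
print(tri('wrist',[378,265.5],'side',[269,310.7]))
print(tri('wrist',[378,265.5],'top',[194.1,256.9]))
E
```

```text
[[381.96722649 266.96168131]
 [459.26002893 234.15086495]]
[[459.72389687 237.7228748  136.        ]
 [426.14673982 233.68357516 136.        ]
 [496.1306833  242.57135445 136.        ]
 [427.86693479 297.31115882 136.        ]] [[448.40145807 335.16494121  53.        ]]
(array([462.19317565, 238.47516306, 134.28123857]), array([0.12530921, 1.76145723]), array([0.61885795, 0.30001271]))
(array([460.44682111, 239.4987348 , 135.34991251]), array([2.00773965, 0.29253102]), array([ 0.54643483, -0.00772244]))
```

```bash
python3 -m inch '[[1,0.9,0,2,0,0.5,0],[1,1.9,1,4,0,1,0],[1,1.9,3.5,4.05,0,1,0],[1,1.9,6.5,4.05,0,1,0],[1,1.9,9,4.05,0,1,0],[1,1.9,10.8,4.05,0,1,0],[1,1.9,11.5,4.05,0,1,0],[1,1.9,11.5,4.05,0,1,0]]'; python3 - <<'E'
from h import *
st(); go([460.5,239,136],rot(96.5)); snap('wrist','w2.png'); snap('side','s2.png')
E
```

```text
clock: 3.93
position: [459.6, 234.8, 134.2]
ee_rot: [0.707, 0.03, -0.031, -0.706]
contact_force: [-0.0, 0.7, -0.6]
gripper_width: 85.5
3.93 [459.6 234.8 134.2] w 85.5 F [-0.   0.7 -0.6] j [ 0.79  0.32 -0.41 -0.   -0.84 -2.27]
[[ 0.996 -0.003 -0.086]
 [ 0.086 -0.002  0.996]
 [-0.003 -1.    -0.002]]
move cm [ 0.13 -0.18  0.41] deg [ 0.1 -1.6 -0.2] |d| mm 5 |r| 2
```

View pics/w2.png

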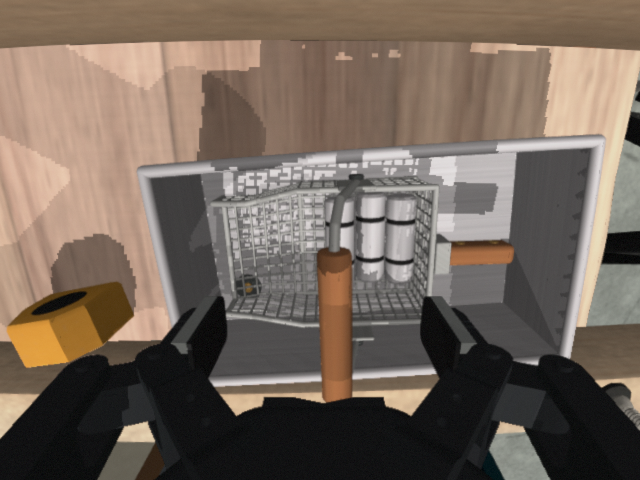

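View pics/s2.png

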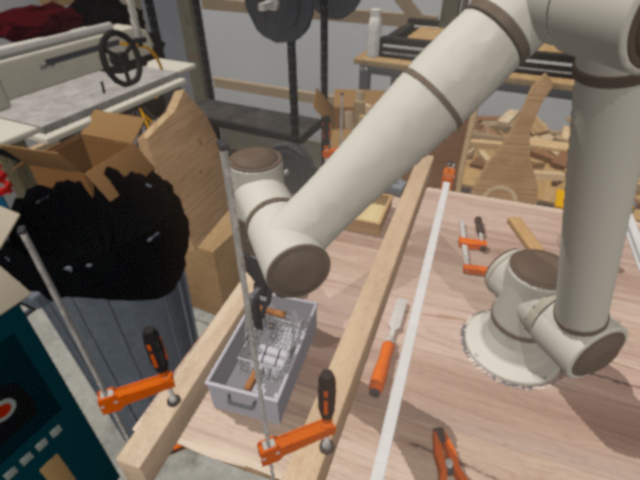

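The wrist view shows the grip at x≈335 between the fingers (225 and 425), with the dogs well below it. I'll close now.

```bash
python3 -m inch '[[1,0.1,-0.1,0.3,0,-1.5,0],[0,0.1,-0.1,0.3,0,-1.5,0],[0,0.1,-0.1,0.3,0,-1.5,0],[0,0.1,-0.1,0.3,0,-1.5,0],[0,0.1,-0.1,0.3,0,-1.5,0],[0,0.1,-0.1,0.3,0,-1.5,0],[0,0.1,-0.1,0.3,0,-1.5,0],[0,0.1,-0.1,0.3,0,-1.5,0],[0,0.1,-0.1,0.3,0,-1.5,0],[0,0.1,-0.1,0.3,0,-1.5,0],[0,0.1,-0.1,0.3,0,-1.5,0],[0,0.1,-0.1,0.3,0,-1.5,0]]'
```

```text
clock: 5.03
position: [461.3, 240.3, 136.8]
ee_rot: [-0.706, -0.041, 0.04, 0.706]
contact_force: [-2.8, 3.1, 4.2]
gripper_width: 12.8
```

```bash
python3 -m inch '[[0,0,-0.5,0,0,0,0],[0,0,-1,0,0,0,0],[0,0,-2,0,0,0,0],[0,0,-3,0,0,0,0],[0,0,-4.5,0,0,0,0],[0,0,-6,0,0,0,0],[0,0,-7.5,0,0,0,0],[0,0,-9,0,0,0,0],[0,0,-10.5,0,0,0,0],[0,0,-12,0,0,0,0],[0,0,-13,0,0,0,0],[0,0,-13.5,0,0,0,0],[0,0,-13.5,0,0,0,0]]'; python3 - <<'E'
from h import *
st(); snap('wrist','w3.png'); snap('side','s3.png')
E
```

```text
clock: 6.12
position: [461.4, 239.8, 272.6]
ee_rot: [-0.705, -0.041, 0.04, 0.706]
contact_force: [0.1, -0.1, -4.9]
gripper_width: 12.5
6.12 [461.4 239.8 272.6] w 12.5 F [ 0.1 -0.1 -4.9] j [ 0.79  0.19 -0.21  0.   -1.17 -2.25]
[[ 0.994  0.002 -0.114]
 [ 0.114  0.002  0.994]
 [ 0.002 -1.     0.001]]
```

View pics/w3.png

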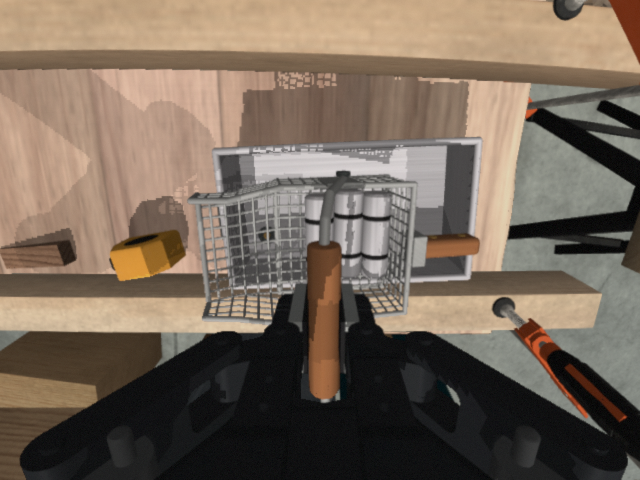

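View pics/s3.png

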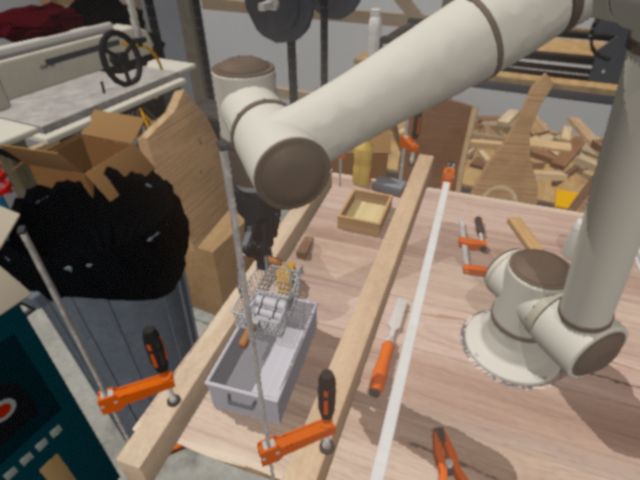

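The wrist view shows the basket hanging above the pan with all three dogs at x=310–390. The spout is to the left and the tail at (450,245). The side view confirms it is clear of the pan. I'll carry it to the open bench.

```bash
python3 -m inch '[[0,-0.1,0,-0.6,0,0,0],[0,-0.4,0,-1.8,0,0,0],[0,-0.7,0,-3.4,0,0,0],[0,-1.1,0,-5.3,0,0,0],[0,-1.5,0,-7.3,0,0,0],[0,-1.9,0,-9.3,0,0,0],[0,-2.3,0,-11.3,0,0,0],[0,-2.7,0,-13.3,0,0,0],[0,-3.1,0,-15.3,0,0,0],[0,-3.5,0,-17.3,0,0,0],[0,-3.9,0,-19.3,0,0,0],[0,-4.3,0,-21.3,0,0,0],[0,-4.7,0,-23.3,0,0,0],[0,-5,0,-25,0,0,0],[0,-5.3,0,-26.4,0,0,0],[0,-5.5,0,-27.4,0,0,0],[0,-5.6,0,-27.9,0,0,0],[0,-5.6,0,-28.1,0,0,0],[0,-5.6,0,-28.1,0,0,0]]'; python3 - <<'E'
from h import *
st(); snap('wrist','w4.png'); snap('top','t4.png')
E
```

```text
clock: 7.8
position: [437.3, -46.2, 271.3]
ee_rot: [-0.706, -0.04, 0.04, 0.706]
contact_force: [0.4, 0.1, -4.8]
gripper_width: 12.3
7.8 [437.3 -46.2 271.3] w 12.3 F [ 0.4  0.1 -4.8] j [ 0.27  0.05 -0.38 -0.   -1.14 -1.72]
[[ 0.994  0.    -0.113]
 [ 0.113  0.     0.994]
 [ 0.    -1.     0.   ]]
```

View pics/w4.png

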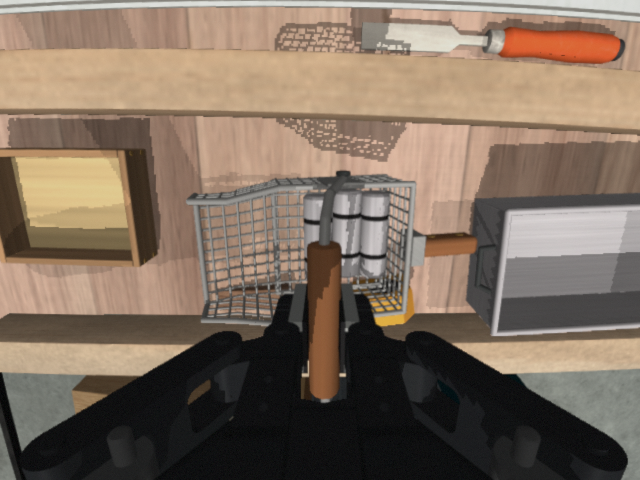

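The wrist view shows the basket hanging over open bench, with the tray left (75,205), the pan right (560,265) and the tape just behind at (395,310). I'll shift slightly to the near side and lower.

```bash
python3 -m inch '[[0,-0.4,1,0,0,0,0],[0,-0.9,3,0,0,0,0],[0,-0.9,5,0,0,0,0],[0,-0.9,7,0,0,0,0],[0,-0.9,9,0,0,0,0],[0,-0.9,10.5,0,0,0,0],[0,-0.9,11.5,0,0,0,0],[0,-0.9,12.2,0,0,0,0],[0,-0.9,12.8,0,0,0,0],[0,-0.9,13.2,0,0,0,0],[0,-0.9,13.5,0,0,0,0],[0,-0.9,13.8,0,0,0,0],[0,-0.9,13.8,0,0,0,0]]'; python3 - <<'E'
from h import *
st(); snap('wrist','w5.png');snap('side','s5.png')
E
```

```text
clock: 8.98
position: [429.6, -47.0, 135.0]
ee_rot: [0.706, 0.042, -0.04, -0.706]
contact_force: [-2.0, -1.1, 5.4]
gripper_width: 11.8
8.98 [429.6 -47.  135. ] w 11.8 F [-2.  -1.1  5.4] j [ 0.27  0.19 -0.61  0.   -0.77 -1.73]
[[ 0.993  0.002 -0.115]
 [ 0.115 -0.001  0.993]
 [ 0.002 -1.    -0.001]]
```

View pics/w5.png

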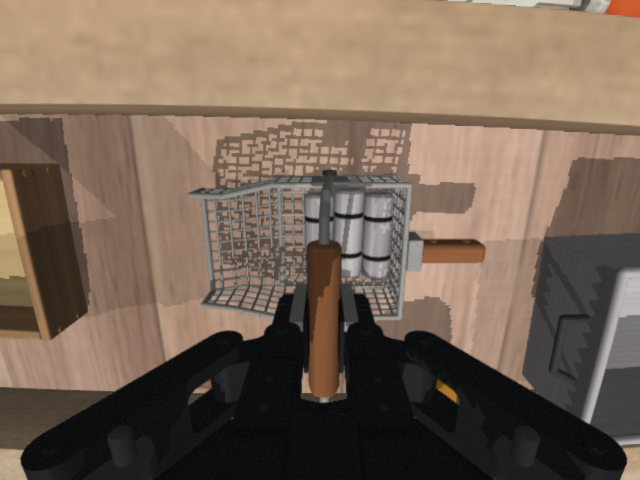

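View pics/s5.png

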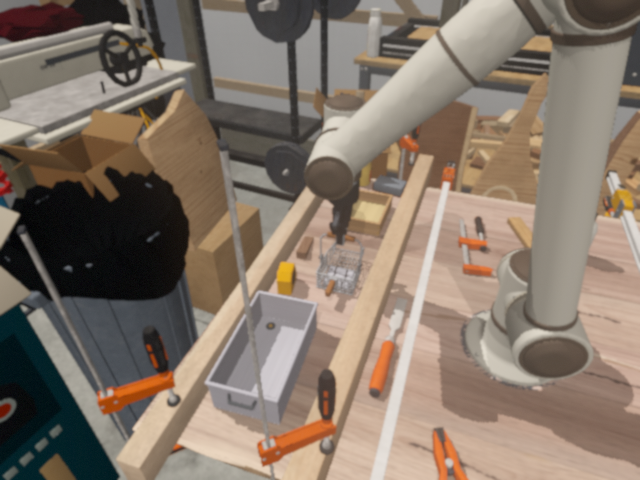

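The basket looks level on the bench, with all three dogs in at x=305–390, and the force has flipped to +5 N, so it is standing. I'll release and go up.

```bash
python3 -m inch '[[0.4,0,0,0,0,0,0],[0.7,0,0,0,0,0,0],[1,0,0,0,0,0,0],[1,0,0,0,0,0,0],[1,0,0,0,0,0,0],[1,0,0,0,0,0,0],[1,0,0,0,0,0,0],[1,0,-1,0,0,0,0],[1,0,-3,0,0,0,0],[1,0,-6,0,0,0,0],[1,0,-10,0,0,0,0],[1,0,-13,0,0,0,0],[1,0,-15,0,0,0,0],[1,0,-15,0,0,0,0]]'; python3 - <<'E'
from h import *
st(); snap('wrist','w6.png');snap('side','s6.png');snap('top','t6.png')
for n in('wrist','side','top'):
  for l in('tail_handle','bail_handle','basket','dog_1'):
    for m in arm.masks_of(l,n)[:3]:
        if m['conf']<.3: continue
        ys,xs=np.nonzero(m['mask']);print(n,l,round(m['conf'],2),round(xs.mean(),1),round(ys.mean(),1),m['extent'])
E
```

```text
clock: 10.25
position: [430.9, -46.7, 288.2]
ee_rot: [-0.706, -0.044, 0.037, 0.706]
contact_force: [0.1, 0.3, 0.2]
gripper_width: 85.9
10.25 [430.9 -46.7 288.2] w 85.9 F [0.1 0.3 0.2] j [ 0.27  0.02 -0.37  0.   -1.17 -1.73]
[[ 0.993  0.01  -0.115]
 [ 0.115  0.001  0.993]
 [ 0.01  -1.    -0.   ]]
wrist tail_handle 0.79 395.4 204.3 [372.7, 197.5, 51.4, 16.2]
wrist bail_handle 0.78 323.6 224.8 [316.5, 186.7, 13.1, 79.2]
wrist basket 0.97 324.6 210.3 [245.2, 153.3, 175.0, 122.7]
wrist dog_1 0.78 357.3 196.6 [347.8, 165.7, 19.0, 56.4]
wrist dog_1 0.75 316.3 186.0 [314.5, 167.3, 14.9, 53.0]
wrist dog_1 0.61 339.3 193.1 [332.7, 166.9, 15.0, 58.9]
side tail_handle 0.44 330.6 286.1 [321.6, 275.5, 15.9, 23.1]
side bail_handle 0.46 340.7 236.4 [329.6, 233.8, 24.6, 3.7]
side basket 0.68 337.4 267.0 [317.4, 228.0, 46.0, 67.3]
side dog_1 0.7 340.7 270.8 [327.9, 265.5, 26.9, 9.7]
side dog_1 0.58 339.3 284.5 [325.3, 283.7, 21.9, 7.4]
side dog_1 0.57 341.2 275.6 [333.2, 276.6, 15.7, 2.9]
top bail_handle 0.48 461.6 222.9 [443.5, 209.7, 34.7, 26.3]
top basket 0.69 306.5 276.8 [282.6, 251.8, 43.8, 37.4]
top dog_1 0.58 292.1 279.7 [289.1, 278.9, 7.6, 6.0]
top dog_1 0.48 284.9 279.5 [283.0, 275.3, 4.6, 10.9]
```

View pics/w6.png

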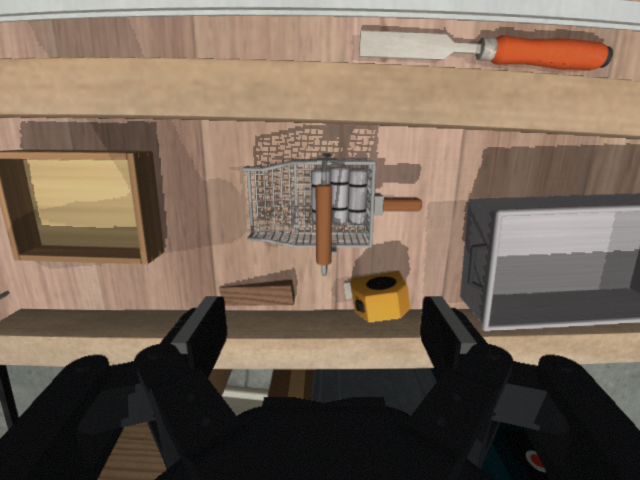

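View pics/t6.png

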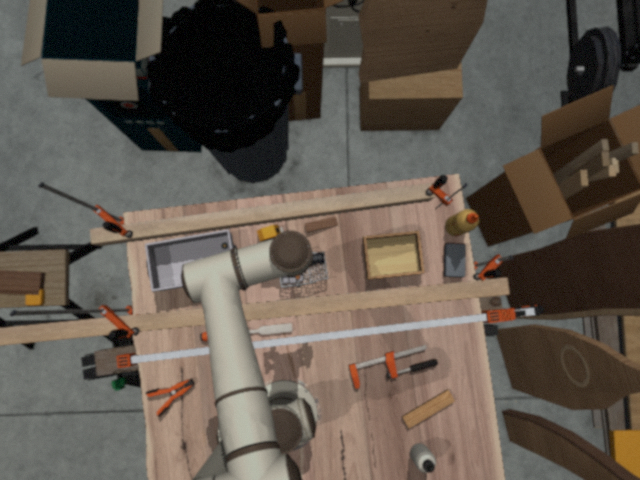

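The wrist view shows the basket standing level with all three dogs in. The bail is upright at (324,225), the tail bar runs from (384,204) to (422,205), and the tape stands separate at (380,297).

```bash
python3 - <<'E'
from h import *
p=onz('wrist',[[384,204.5],[422,204.5],[403,204.5]],49);print(p)
q=onz('wrist',[[247,166],[375,160],[373,246],[250,240]],50);print(q)
print(onz('wrist',[[0,152],[135,152],[157,262],[20,256]],45))
print(tri('wrist',[403,205],'side',[328.6,288]), proj('side',[p[2]]), proj('wrist',[[466.7,-337.5,45],[466.7+65,-337.5+85,45],[466.7-65,-337.5+85,45]]))
for Rt in(rot(186),rot(6)): go([p[2][0],p[2][1]+3,150],Rt)
E
```

```text
[[416.23945349  18.3946234   49.        ]
 [411.44362669  59.8093208   49.        ]
 [413.85149298  39.06489508  49.        ]]
[[ 391.66375934 -131.92360662   50.        ]
 [ 370.4184278     1.10296728   50.        ]
 [ 464.30895191   13.64128965   50.        ]
 [ 472.8724803  -124.54541475   50.        ]]
[[ 404.64901186 -407.77253638   45.        ]
 [ 390.1197616  -253.72188861   45.        ]
 [ 513.87299609 -233.22397986   45.        ]
 [ 526.11283838 -401.87767782   45.        ]]
(array([418.86703275,  41.95857659,  41.92697645]), array([0.28640521, 2.99269298]), array([1.31628614, 0.41119711])) [[332.34033745 286.10263826]] [[ 65.9996863  213.39034109]
 [141.51363091 274.19784448]
 [136.51228796 163.08084401]]
move cm [-0.44 13.32  9.01] deg [ -0.  -89.5  -0. ] |d| mm 161 |r| 89
move cm [-0.44 13.32  9.01] deg [ 0.  90.5 -0. ] |d| mm 161 |r| 91
```

```bash
python3 -m inch '[[1,0,0,1,0,-7,0],[1,0,0,3,0,-14,0],[1,-0.2,0,5,0,-21,0],[1,-0.2,0,7,0,-28,0],[1,-0.2,0,9,0,-35,0],[1,-0.2,0,9,0,-42,0],[1,-0.2,1,9,0,-49,0],[1,-0.2,2,9,0,-56,0],[1,-0.2,4,9,0,-63,0],[1,-0.2,6,9,0,-70,0],[1,-0.2,8,9,0,-77,0],[1,-0.2,10,9,0,-84,0],[1,-0.2,12,9,0,-89.5,0],[1,-0.2,12,9,0,-89.5,0]]'; python3 - <<'E'
from h import *
st(); snap('wrist','w7.png');
P=[onz('wrist',[[0,0]],0)[0]]
for l in('tail_handle',):
    for m in arm.masks_of(l,'wrist')[:3]:
        ys,xs=np.nonzero(m['mask']);print(l,round(m['conf'],2),round(xs.mean(),1),round(ys.mean(),1),m['extent'])
print(proj('wrist',[[419,40,49]]))
E
```

```text
clock: 12.17
position: [413.9, 41.3, 160.1]
ee_rot: [-0.472, -0.523, 0.528, 0.474]
contact_force: [0.3, 0.4, -0.5]
gripper_width: 85.0
12.17 [413.9  41.3 160.1] w 85.0 F [ 0.3  0.4 -0.5] j [ 0.49  0.13 -0.6  -0.   -0.85 -0.39]
[[-0.106 -0.007 -0.994]
 [ 0.994 -0.003 -0.106]
 [-0.002 -1.     0.008]]
tail_handle 0.78 313.6 227.9 [298.6, 198.9, 32.1, 66.9]
[[319.98816984 237.94065361]]
```

View pics/w7.png

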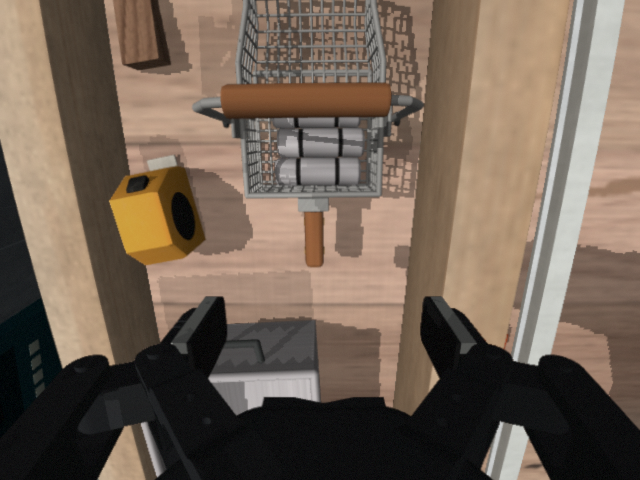

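The wrist view shows the tail bar at (305–323, 212–266), slightly left of the finger midline at u≈324. The tape is well left at (155,220). I'll lean the tool back 25° and descend.

```bash
python3 - <<'E'
from h import *
A=[]
for i in range(4):
    A.append(onz('wrist',[[314,241]],49)[0]); arm.get_image('wrist')
A=np.mean(A,0);print(A)
go([A[0],A[1]-1,75],rot(186,25))
go([A[0],A[1]-1,40],rot(186,25))
E
```

```text
[424.05316888  43.5376551   49.        ]
move cm [-0.09  8.96 -0.66] deg [ 0.2 -0.1 25.1] |d| mm 90 |r| 25
move cm [-0.1  12.46 -0.65] deg [ 0.2 -0.1 25.1] |d| mm 125 |r| 25
```

```bash
python3 -m inch '[[1,0,0.5,-0.2,0,0,6],[1,0,2,-0.4,0,0,12],[1,0,3.5,-0.6,0,0,18],[1,0,5,-0.7,0,0,25],[1,0,6.5,-0.7,0,0,25],[1,0,7.5,-0.7,0,0,25],[1,0,7.5,-0.7,0,0,25]]'; python3 - <<'E'
from h import *
st(); snap('wrist','w8.png');
for l in('tail_handle',):
    for m in arm.masks_of(l,'wrist')[:3]:
        ys,xs=np.nonzero(m['mask']);print(l,round(m['conf'],2),round(xs.mean(),1),round(ys.mean(),1),m['extent'])
s=arm.read_state();print(proj('wrist',[s['position']]))
E
```

```text
clock: 13.05
position: [422.7, 42.9, 87.3]
ee_rot: [-0.575, -0.41, 0.617, 0.348]
contact_force: [-0.2, -0.1, 0.4]
gripper_width: 85.0
13.05 [422.7  42.9  87.3] w 85.0 F [-0.2 -0.1  0.4] j [ 0.68  0.32 -0.85  0.56 -0.73 -1.06]
[[-0.096  0.043 -0.994]
 [ 0.9   -0.422 -0.105]
 [-0.424 -0.906  0.002]]
tail_handle 0.74 328.0 295.9 [306.5, 253.2, 44.1, 98.5]
tail_handle 0.57 331.8 230.1 [279.1, 216.0, 104.2, 25.8]
[[323.0408086  321.83038917]]
```

View pics/w8.png

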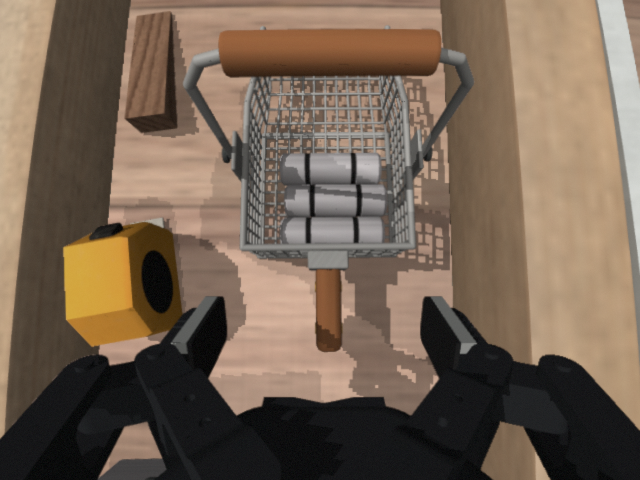

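```bash
python3 - <<'E'
from h import *
A=[]
for i in range(4):
    A.append(onz('wrist',[[327,268],[329,350],[328,309]],[49,49,49]) if 0 else onz('wrist',[[327,268],[329,350],[328,309]],49)); arm.get_image('wrist')
A=np.mean(A,0);print(A)
go([421,A[:2,1].mean()+2,40],rot(186,25))
E
```

```text
[[424.54253374  18.51488735  49.        ]
 [418.99469331  61.94781129  49.        ]
 [421.73188647  40.52767176  49.        ]]
move cm [2.   4.51 0.32] deg [ 0.1 -0.1  0.1] |d| mm 49 |r| 0
```

The bar is centred at (328,308), within 2 mm of the finger plane, and spans world y 18–62. I'll descend and close.

```bash
python3 -m inch '[[1,0.5,1.2,0.2,0,0,0],[1,1,2.3,0.2,0,0,0],[1,1.5,3.4,0.2,0,0,0],[1,1.9,4.3,0.2,0,0,0],[1,2,4.5,0.2,0,0,0],[1,2,4.5,0.2,0,0,0],[0,2,4.5,0.2,0,0,0],[0,2,4.5,0.2,0,0,0],[0,2,4.5,0.2,0,0,0],[0,2,4.5,0.2,0,0,0],[0,2,4.5,0.2,0,0,0],[0,2,4.5,0.2,0,0,0],[0,2,4.5,0.2,0,0,0],[0,2,4.5,0.2,0,0,0],[0,2,4.5,0.2,0,0,0],[0,2,4.5,0.2,0,0,0]]'; python3 - <<'E'
from h import *
st(); snap('wrist','w9.png');snap('side','s9.png')
E
```

```text
clock: 14.68
position: [421.5, 42.1, 39.4]
ee_rot: [-0.576, -0.411, 0.615, 0.348]
contact_force: [-2.7, 2.5, 6.4]
gripper_width: 13.0
14.68 [421.5  42.1  39.4] w 13.0 F [-2.7  2.5  6.4] j [ 0.65  0.41 -0.93  0.71 -0.59 -1.21]
[[-0.095  0.045 -0.994]
 [ 0.901 -0.42  -0.105]
 [-0.423 -0.906 -0.001]]
```

View pics/w9.png

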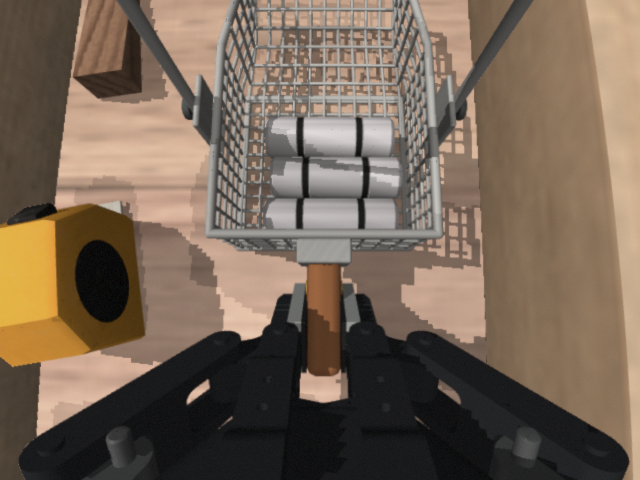

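View pics/s9.png

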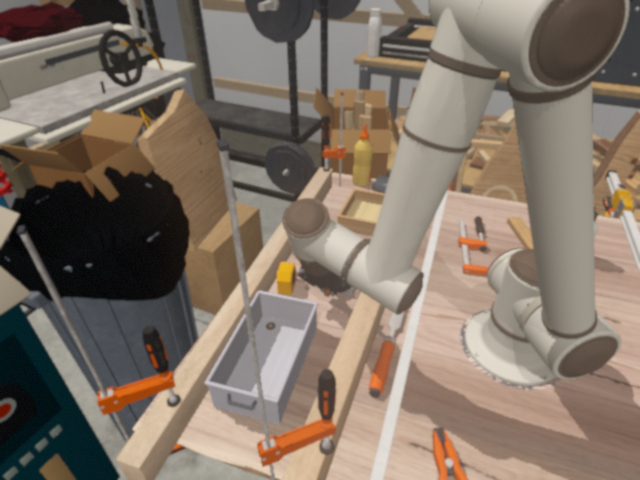

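The bar is held between the pads at (325,315) with a width of 13 mm, the dogs are in place and the bail leans forward. I'll lift a little and check for droop.

```bash
python3 -m inch '[[0,-0.2,-0.5,0,0,0,0],[0,-0.4,-0.9,0,0,0,0],[0,-0.8,-1.8,0,0,0,0],[0,-1.3,-2.7,0,0,0,0],[0,-1.7,-3.6,0,0,0,0],[0,-2.1,-4.5,0,0,0,0],[0,-2.1,-4.5,0,0,0,0]]'; python3 - <<'E'
from h import *
st(); snap('wrist','w10.png');snap('side','s10.png')
im=cv2.imread('pics/s10.png')[190:330,240:420];cv2.imwrite('pics/s10z.png',cv2.resize(im,None,fx=4,fy=4,interpolation=cv2.INTER_CUBIC))
E
```

```text
clock: 15.37
position: [421.9, 42.9, 89.7]
ee_rot: [-0.576, -0.412, 0.614, 0.349]
contact_force: [0.6, 0.9, -4.4]
gripper_width: 12.9
15.37 [421.9  42.9  89.7] w 12.9 F [ 0.6  0.9 -4.4] j [ 0.69  0.31 -0.85  0.56 -0.73 -1.06]
[[-0.094  0.047 -0.994]
 [ 0.903 -0.417 -0.105]
 [-0.42  -0.908 -0.003]]
```

View pics/w10.png

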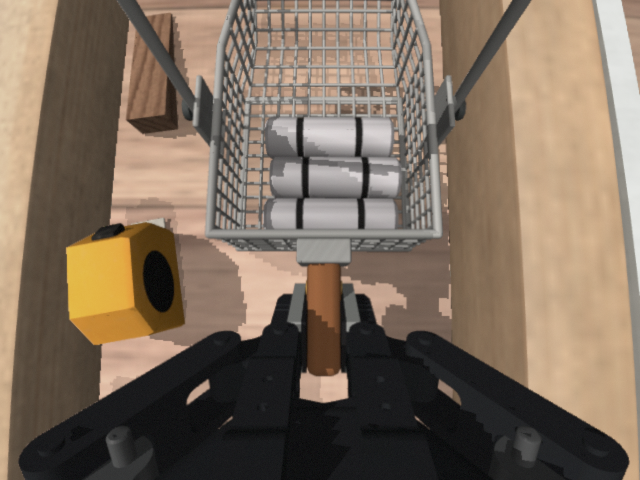

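View pics/s10z.png

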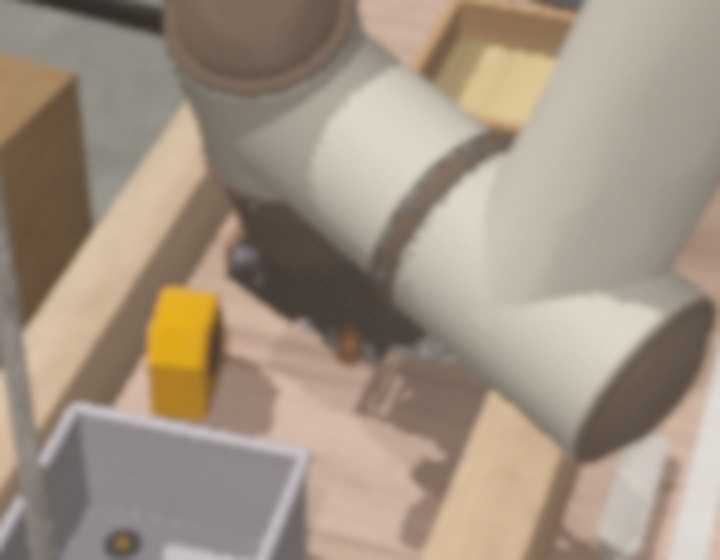

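There is no droop: the dogs sit exactly as before relative to the gripper. I'll work out the carry and the pour path.

```bash
python3 - <<'E'
from h import *
s=arm.read_state()
xb=np.array([.104,-.9946,0]);zb=np.array([0,0,1.])
lip=np.array([421.5,42.7,89.7])+174*xb-18*zb;print(lip)
T=np.array([461,-293,112.])
R0=rot(186,25)
print('carry',R0.inv().apply(T-lip)/10)
# pour: about lip, lowering
for th in range(0,61,5):
    c,sn=np.cos(np.radians(th)),np.sin(np.radians(th))
    xr=c*xb-sn*zb; zr=sn*xb+c*zb
    L=T+np.array([0,0,-27*min(th/30,1)])
    tcp=L-174*xr+18*zr; tcp0=T-174*xb+18*zb
    print(th,np.round(R0.inv().apply(tcp-tcp0)/10,1),-th,np.round(tcp))
E
```

```text
[ 439.596  -130.3604   71.7   ]
carry [-16.5653278    3.2779262   -0.42862792]
0 [0. 0. 0.] 0 [ 443. -120.  130.]
5 [-0.7 -0.9  0. ] -5 [ 443. -122.  141.]
10 [-1.4 -1.7  0. ] -10 [ 444. -126.  151.]
15 [-2.3 -2.4  0. ] -15 [ 444. -130.  161.]
20 [-3.2 -3.   0. ] -20 [ 445. -136.  170.]
25 [-4.3 -3.5  0. ] -25 [ 445. -144.  179.]
30 [-5.4 -3.9  0. ] -30 [ 446. -152.  188.]
35 [-6.7 -4.5  0. ] -35 [ 447. -162.  200.]
40 [-8.1 -5.1  0. ] -40 [ 448. -172.  211.]
45 [-9.6 -5.5  0. ] -45 [ 450. -183.  221.]
50 [-11.1  -5.8   0. ] -50 [ 451. -195.  230.]
55 [-12.6  -6.    0. ] -55 [ 452. -208.  238.]
60 [-14.1  -6.1   0. ] -60 [ 454. -222.  245.]
```

```bash
python3 -m inch '[[0,-0.5,-1,0,0,0,0],[0,-1.2,-2.2,0,0,0,0],[0,-1.9,-3.2,0,0,0,0],[0,-2.6,-3.4,-0.1,0,0,0],[0,-3.6,-3,-0.1,0,0,0],[0,-4.9,-2.4,-0.1,0,0,0],[0,-6.4,-1.7,-0.2,0,0,0],[0,-8,-0.9,-0.2,0,0,0],[0,-9.6,-0.1,-0.3,0,0,0],[0,-11.2,0.7,-0.3,0,0,0],[0,-12.7,1.4,-0.4,0,0,0],[0,-14.1,2.1,-0.4,0,0,0],[0,-15.2,2.6,-0.4,0,0,0],[0,-16,3,-0.4,0,0,0],[0,-16.4,3.2,-0.4,0,0,0],[0,-16.6,3.3,-0.4,0,0,0],[0,-16.6,3.3,-0.4,0,0,0]]'; python3 - <<'E'
from h import *
st(); snap('wrist','w11.png');snap('side','s11.png');snap('top','t11.png')
E
```

```text
clock: 16.88
position: [442.2, -121.6, 128.5]
ee_rot: [-0.575, -0.41, 0.616, 0.348]
contact_force: [-0.6, 0.6, -5.3]
gripper_width: 13.0
16.88 [ 442.2 -121.6  128.5] w 13.0 F [-0.6  0.6 -5.3] j [ 0.27  0.23 -0.87  0.72 -0.68 -0.79]
[[-0.095  0.043 -0.995]
 [ 0.901 -0.42  -0.104]
 [-0.423 -0.906  0.001]]
```

View pics/w11.png

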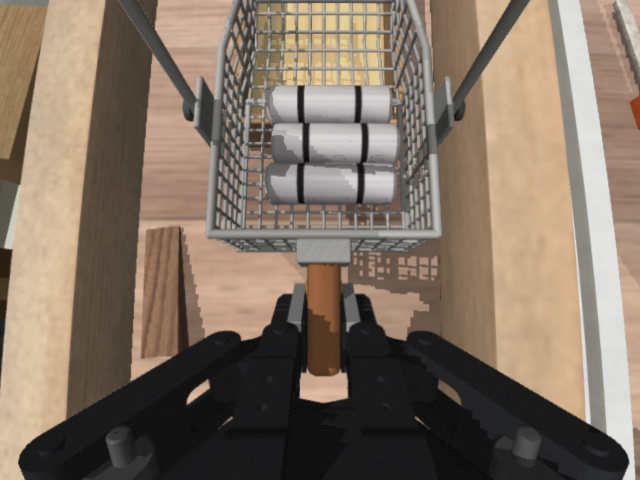

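View pics/t11.png

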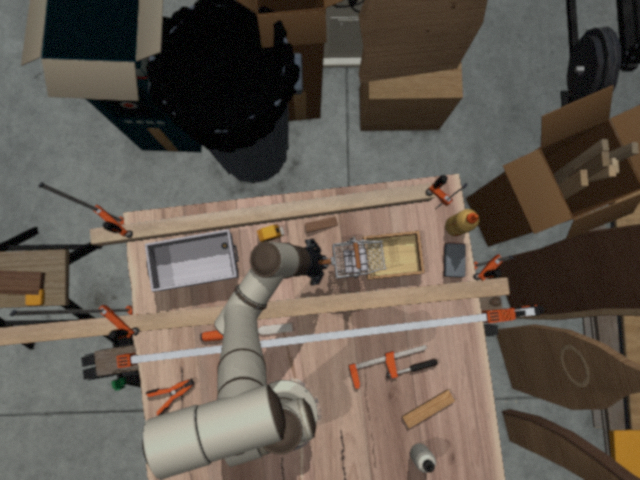

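View pics/s11.png

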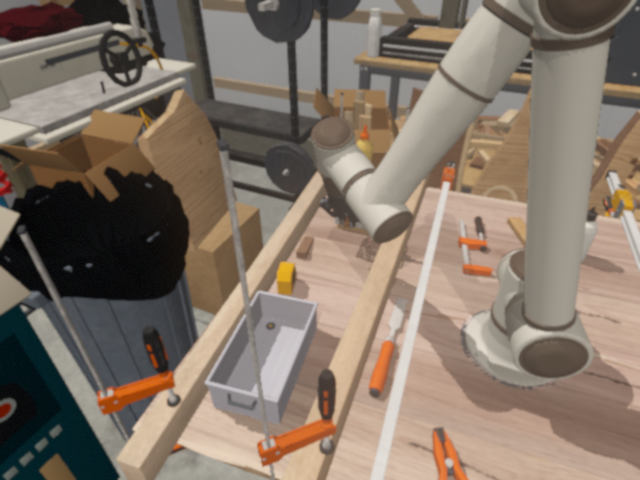

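The top view shows the basket level with its spout edge at (382,257) over the tray's pan-end third (tray 362–422). The wrist view shows all three dogs in at y=85–205. A quick check of the lip, then I'll tip.

```bash
python3 - <<'E'
from h import *
im=cv2.imread('pics/t11.png')[215:300,300:440];cv2.imwrite('pics/t11z.png',cv2.resize(im,None,fx=5.5,fy=5.5,interpolation=cv2.INTER_CUBIC))
print(onz('top',[[382,257]],112),proj('top',[[461,-293,112]]))
E
```

```text
[[ 453.91080392 -293.08308163  112.        ]] [[381.90049566 254.54330607]]
```

View pics/t11z.png

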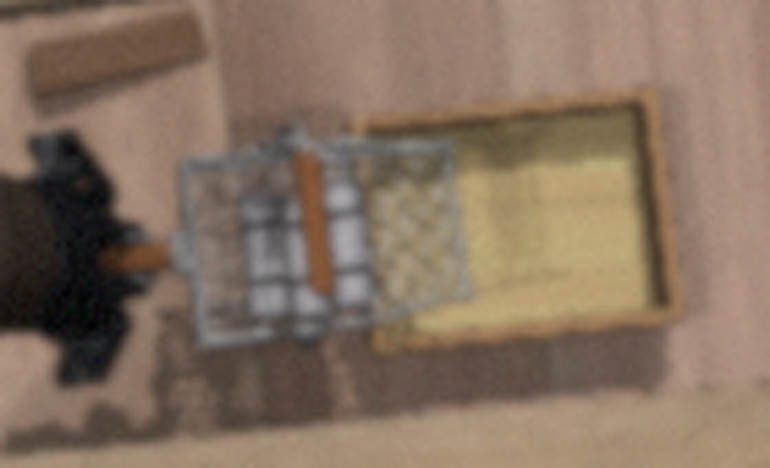

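The spout edge, at zoomed (462,220), is centred across the tray. I'll tip slowly.

```bash
python3 -m inch '[[0,-0.3,-0.4,0,0,0,-2],[0,-0.7,-0.9,0,0,0,-5],[0,-1.1,-1.4,0,0,0,-8],[0,-1.8,-2,0,0,0,-12],[0,-2.4,-2.5,0,0,0,-16],[0,-3,-2.9,0,0,0,-19],[0,-3.4,-3.1,0,0,0,-21],[0,-3.8,-3.3,0,0,0,-23],[0,-4.3,-3.5,0,0,0,-25],[0,-4.7,-3.7,0,0,0,-27],[0,-5.2,-3.8,0,0,0,-29],[0,-5.7,-4,0,0,0,-31],[0,-6.2,-4.2,0,0,0,-33],[0,-6.7,-4.5,0,0,0,-35],[0,-7.3,-4.7,0,0,0,-37],[0,-7.8,-5,0,0,0,-39],[0,-8.1,-5.1,0,0,0,-40],[0,-8.1,-5.1,0,0,0,-40],[0,-8.1,-5.1,0,0,0,-40],[0,-8.1,-5.1,0,0,0,-40]]'; python3 - <<'E'
from h import *
st(); snap('wrist','w12.png');snap('top','t12.png')
im=cv2.imread('pics/t12.png')[215:300,300:440];cv2.imwrite('pics/t12z.png',cv2.resize(im,None,fx=5.5,fy=5.5,interpolation=cv2.INTER_CUBIC))
E
```

```text
clock: 18.7
position: [447.5, -172.1, 209.0]
ee_rot: [0.4, 0.583, -0.46, -0.538]
contact_force: [0.5, -0.0, -4.6]
gripper_width: 13.0
18.7 [ 447.5 -172.1  209. ] w 13.0 F [ 0.5 -0.  -4.6] j [-0.19  0.25 -0.23 -0.27 -1.19  0.41]
[[-0.102 -0.029 -0.994]
 [ 0.96   0.257 -0.106]
 [ 0.259 -0.966  0.002]]
```

View pics/w12.png

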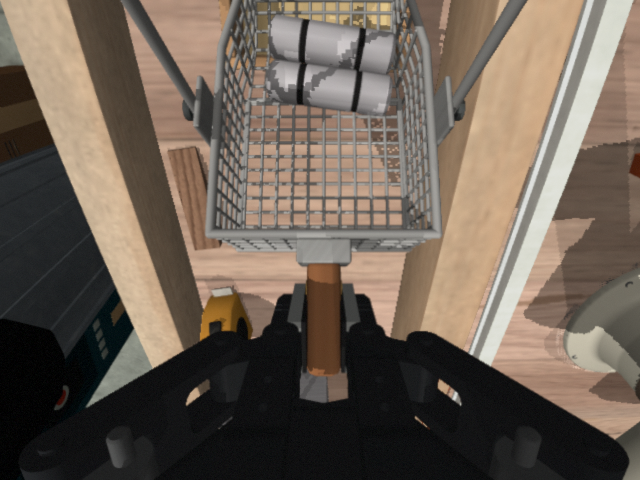

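View pics/t12z.png

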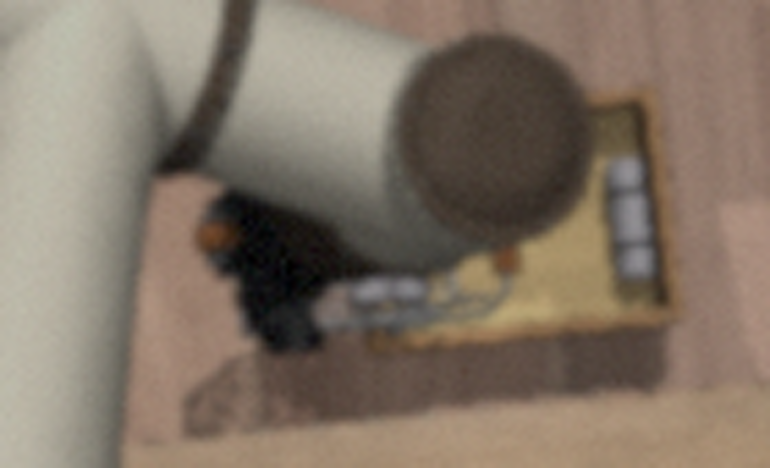

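One dog is in the tray against the far wall at zoomed (632,215). Two remain on the ramp, slightly skewed, at wrist (330,45) and (330,87). I'll continue tipping to 58°.

```bash
python3 - <<'E'
from h import *
xb=np.array([.104,-.9946,0]);zb=np.array([0,0,1.])
R0=rot(186,-15);T=np.array([461,-293,85.])
def tcp(th):
    c,sn=np.cos(np.radians(th)),np.sin(np.radians(th)); return T-174*(c*xb-sn*zb)+18*(sn*xb+c*zb)
for th in range(40,66,4): print(th,40-th,np.round(R0.inv().apply(tcp(th)-tcp(40))/10,1))
E
```

```text
40 0 [0. 0. 0.]
44 -4 [-0.7 -1.   0. ]
48 -8 [-1.4 -2.   0. ]
52 -12 [-2.2 -2.9  0. ]
56 -16 [-3.1 -3.8  0. ]
60 -20 [-4.  -4.6  0. ]
64 -24 [-5.  -5.3  0. ]
```

```bash
python3 -m inch '[[0,-0.2,-0.3,0,0,0,-1],[0,-0.4,-0.5,0,0,0,-2],[0,-0.7,-1,0,0,0,-4],[0,-1.1,-1.5,0,0,0,-6],[0,-1.4,-2,0,0,0,-8],[0,-1.8,-2.5,0,0,0,-10],[0,-2.2,-2.9,0,0,0,-12],[0,-2.7,-3.4,0,0,0,-14],[0,-3.1,-3.8,0,0,0,-16],[0,-3.5,-4.2,0,0,0,-18],[0,-4,-4.6,0,0,0,-20],[0,-4,-4.6,0,0,0,-20],[0,-4,-4.6,0,0,0,-20],[0,-4,-4.6,0,0,0,-20]]'; python3 - <<'E'
from h import *
st(); snap('wrist','w13.png');snap('top','t13.png')
im=cv2.imread('pics/t13.png')[215:300,300:440];cv2.imwrite('pics/t13z.png',cv2.resize(im,None,fx=5.5,fy=5.5,interpolation=cv2.INTER_CUBIC))
E
```

```text
clock: 19.97
position: [453.4, -223.1, 243.6]
ee_rot: [0.293, 0.644, -0.359, -0.609]
contact_force: [0.0, -0.4, -3.1]
gripper_width: 13.1
19.97 [ 453.4 -223.1  243.6] w 13.1 F [ 0.  -0.4 -3.1] j [-0.45  0.39  0.06 -0.51 -1.59  0.64]
[[-0.086 -0.06  -0.994]
 [ 0.815  0.57  -0.105]
 [ 0.573 -0.82  -0.   ]]
```

View pics/w13.png

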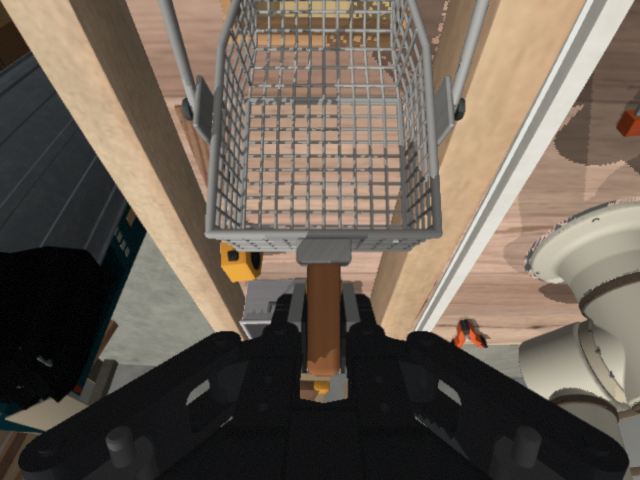

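View pics/t13z.png

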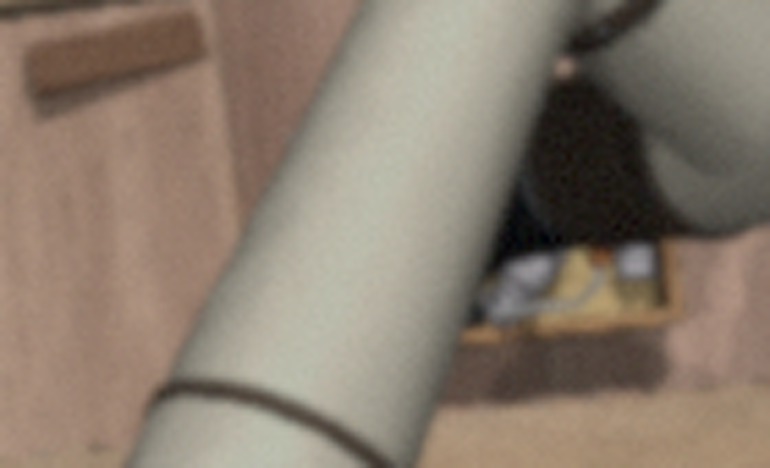

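The wrist view shows an empty basket with the bail against its forward stop. The top view shows dogs inside the tray at zoomed (635,260) and near (525,280), partly hidden. I'll raise slightly and untip.

```bash
python3 - <<'E'
from h import *
snap('side','s13.png')
xb=np.array([.104,-.9946,0]);zb=np.array([0,0,1.])
R0=rot(186,-35);T=np.array([461,-293,85.])
def tcp(th,h):
    c,sn=np.cos(np.radians(th)),np.sin(np.radians(th)); return T+[0,0,h]-174*(c*xb-sn*zb)+18*(sn*xb+c*zb)
for i,th in enumerate(range(60,-1,-5)): print(th,60-th,np.round(R0.inv().apply(tcp(th,min(i*10,35))-tcp(60,0))/10,1))
E
```

```text
60 0 [0. 0. 0.]
55 5 [ 1.3  0.5 -0. ]
50 10 [ 2.5  1.1 -0. ]
45 15 [ 3.5  1.7 -0. ]
40 20 [ 4.2  2.8 -0. ]
35 25 [ 4.4  4.3 -0. ]
30 30 [ 4.5  5.8 -0. ]
25 35 [ 4.4  7.4 -0. ]
20 40 [ 4.3  8.9 -0. ]
15 45 [ 4.  10.4 -0. ]
10 50 [ 3.5 11.8 -0. ]
5 55 [ 3.  13.3 -0. ]
0 60 [ 2.3 14.6 -0. ]
```

View pics/s13.png

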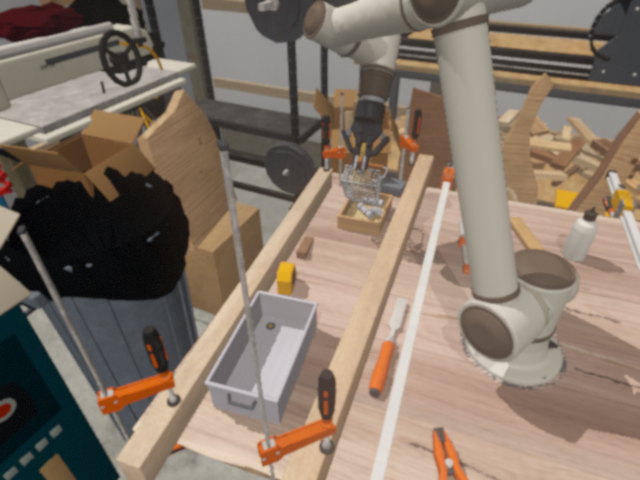

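The side view shows the basket tipped over the tray with dogs at about (370,210). Now untipping.

```bash
python3 -m inch '[[0,0.6,0.2,0,0,0,2],[0,1.3,0.5,0,0,0,5],[0,2.5,1.1,0,0,0,10],[0,3.5,1.7,0,0,0,15],[0,4.2,2.8,0,0,0,20],[0,4.4,4.3,0,0,0,25],[0,4.5,5.8,0,0,0,30],[0,4.4,7.4,0,0,0,35],[0,4.3,8.9,0,0,0,40],[0,4,10.4,0,0,0,45],[0,3.5,11.8,0,0,0,50],[0,3,13.3,0,0,0,55],[0,2.3,14.6,0,0,0,60],[0,2.3,14.6,0,0,0,60],[0,2.3,14.6,0,0,0,60]]'; python3 - <<'E'
from h import *
st(); snap('wrist','w14.png');snap('top','t14.png')
im=cv2.imread('pics/t14.png')[215:300,300:440];cv2.imwrite('pics/t14z.png',cv2.resize(im,None,fx=5.5,fy=5.5,interpolation=cv2.INTER_CUBIC))
E
```

```text
clock: 21.37
position: [441.4, -120.5, 136.4]
ee_rot: [-0.574, -0.411, 0.617, 0.348]
contact_force: [0.4, -1.4, -2.0]
gripper_width: 13.2
21.37 [ 441.4 -120.5  136.4] w 13.2 F [ 0.4 -1.4 -2. ] j [ 0.28  0.22 -0.86  0.7  -0.7  -0.76]
[[-0.098  0.042 -0.994]
 [ 0.901 -0.42  -0.107]
 [-0.422 -0.907  0.003]]
```

View pics/w14.png

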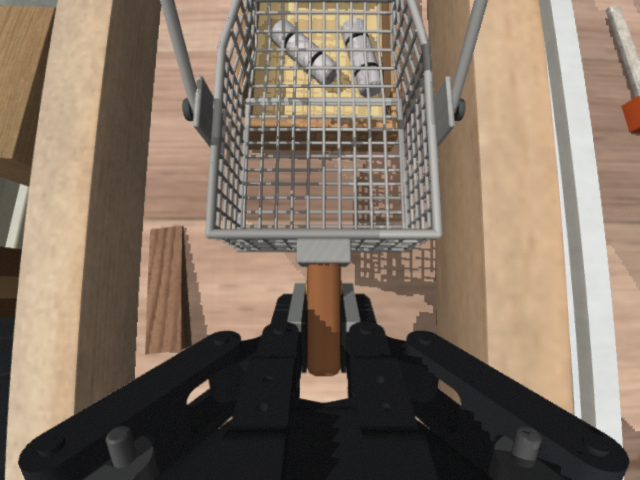

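View pics/t14z.png

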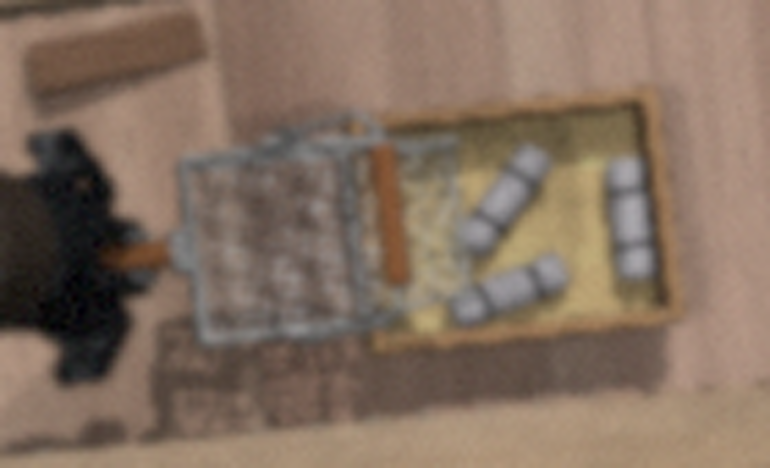

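All three dogs lie in the tray, at zoomed (505,198), (510,288) and (630,218), and the basket is empty. I'll carry it back to its previous bench spot.

```bash
python3 -m inch '[[0,0.6,-0.3,0,0,0,0],[0,1.8,-0.8,0,0,0,0],[0,3.6,-1.7,0.1,0,0,0],[0,5.8,-2.7,0.1,0,0,0],[0,8,-3.7,0.2,0,0,0],[0,10.2,-4.8,0.2,0,0,0],[0,12.2,-5.7,0.3,0,0,0],[0,13.8,-6.4,0.3,0,0,0],[0,14.8,-6.9,0.3,0,0,0],[0,15.2,-6,0.3,0,0,0],[0,15.9,-4.5,0.3,0,0,0],[0,16.6,-3,0.3,0,0,0],[0,17.3,-1.5,0.3,0,0,0],[0,18,0,0.3,0,0,0],[0,18.4,0.8,0.3,0,0,0],[0,18.6,1.3,0.3,0,0,0],[0,18.8,1.6,0.3,0,0,0],[0,18.9,1.8,0.3,0,0,0],[0,18.9,1.8,0.3,0,0,0]]'; python3 - <<'E'
from h import *
st(); snap('wrist','w15.png')
E
```

```text
clock: 23.05
position: [423.2, 41.9, 41.3]
ee_rot: [-0.576, -0.411, 0.615, 0.348]
contact_force: [0.3, 0.5, -2.5]
gripper_width: 13.2
23.05 [423.2  41.9  41.3] w 13.2 F [ 0.3  0.5 -2.5] j [ 0.65  0.41 -0.93  0.71 -0.59 -1.2 ]
[[-0.095  0.046 -0.994]
 [ 0.902 -0.419 -0.105]
 [-0.422 -0.907 -0.001]]
```

View pics/w15.png

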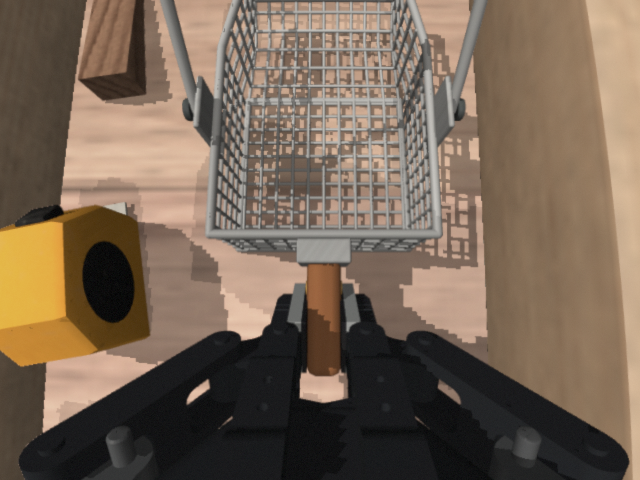

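It hangs a couple of millimetres above the bench (force −2.5 N), at the earlier spot and clear of the tape. I'll lower it gently.

```bash
python3 -m inch '[[0,0.05,0.1,0,0,0,0],[0,0.1,0.2,0,0,0,0],[0,0.1,0.25,0,0,0,0],[0,0.1,0.25,0,0,0,0]]'; python3 - <<'E'
from h import *
st()
E
```

```text
clock: 23.43
position: [423.3, 42.0, 39.4]
ee_rot: [-0.576, -0.411, 0.615, 0.347]
contact_force: [-2.3, 3.8, 6.5]
gripper_width: 13.5
23.43 [423.3  42.   39.4] w 13.5 F [-2.3  3.8  6.5] j [ 0.65  0.41 -0.93  0.72 -0.59 -1.22]
[[-0.095  0.047 -0.994]
 [ 0.901 -0.42  -0.106]
 [-0.423 -0.906 -0.002]]
```

```bash
python3 -m inch '[[0.4,0,0,0,0,0,0],[0.8,0,0,0,0,0,0],[1,0,0,0,0,0,0],[1,0,0,0,0,0,0],[1,0,0,0,0,0,0],[1,0,0,0,0,0,0],[1,0,0,0,0,0,0],[1,-0.2,-1,0,0,0,0],[1,-0.8,-3,0,0,0,0],[1,-2,-6,0,0,0,0],[1,-3.5,-9,0,0,0,0],[1,-5,-12,0,0,0,0],[1,-6,-14,0,0,0,0],[1,-6,-14,0,0,0,0]]'; python3 - <<'E'
from h import *
st(); snap('wrist','w16.png');snap('top','t16.png');snap('side','s16.png')
im=cv2.imread('pics/t16.png')[200:310,240:490];cv2.imwrite('pics/t16z.png',cv2.resize(im,None,fx=3.2,fy=3.2,interpolation=cv2.INTER_CUBIC))
arm.get_image('top')
t=np.array([466.7,-337.5]);
for m in arm.masks_of('dog_1','top')[:5]:
    ys,xs=np.nonzero(m['mask']);p=onz('top',[[xs.mean(),ys.mean()]],19)[0][:2]-t;c,s=np.cos(.09),np.sin(.09)
    print('dog',round(m['conf'],2),[round(xs.mean()),round(ys.mean())],'tray frame',np.round([c*p[0]+s*p[1],-s*p[0]+c*p[1]]))
for l,z in(('sanding_block',34),('tape_measure',62),('wedge',22)):
    for m in arm.masks_of(l,'top')[:1]:
        ys,xs=np.nonzero(m['mask']);print(l,round(m['conf'],2),np.round(onz('top',[[xs.mean(),ys.mean()]],z)[0]))
E
```

```text
clock: 24.6
position: [424.0, 47.8, 194.6]
ee_rot: [-0.577, -0.414, 0.612, 0.348]
contact_force: [-0.2, 0.4, -0.3]
gripper_width: 85.5
24.6 [424.   47.8 194.6] w 85.5 F [-0.2  0.4 -0.3] j [ 0.72  0.15 -0.69  0.42 -1.02 -0.89]
[[-0.093  0.052 -0.994]
 [ 0.904 -0.415 -0.106]
 [-0.418 -0.908 -0.009]]
dog 0.67 [414, 254] tray frame [ -4. -65.]
dog 0.65 [392, 268] tray frame [-37.   8.]
dog 0.46 [391, 251] tray frame [14.  3.]
sanding_block 0.64 [ 449. -521.   34.]
tape_measure 0.67 [535.  32.  62.]
wedge 0.5 [ 566. -120.   22.]
```

View pics/w16.png

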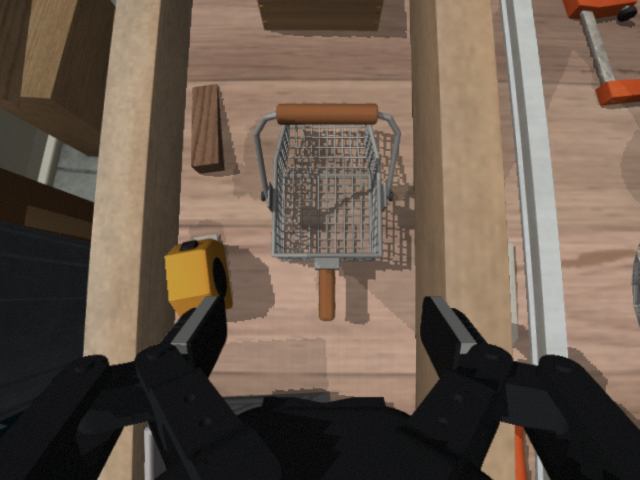

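View pics/t16z.png

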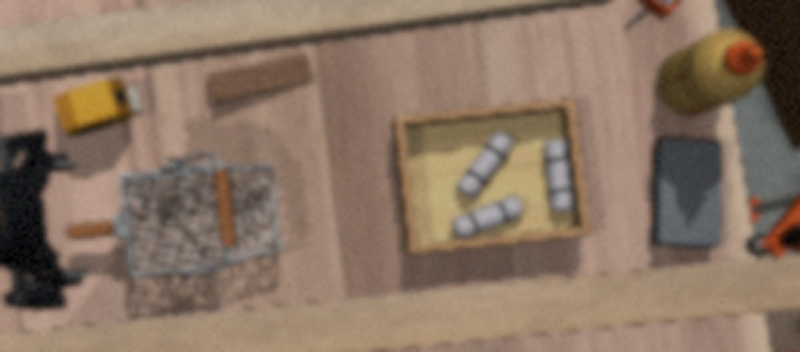

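View pics/s16.png

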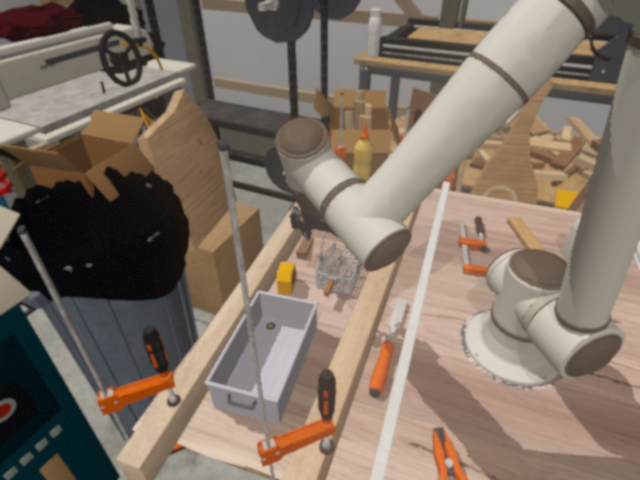

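The views show the empty basket upright and released on the bench. The three dogs are at rest in the tray at zoomed (485,163), (488,215) and (558,173), and the bystanders have not moved. I'm handing in.

```bash
python3 -c "
from bench import arm
print(arm.job_done())"
```

```text
the job is handed in; nothing more can be done
None
```

The job is handed in after about 25 s on the robot's clock. The three dogs are in the tray and the empty basket is back on the bench; `job_done` gives no verdict.

I lifted the basket out of the pan by its bail, stood it on the bench and let go. I then took it by the tail handle, tipped it about 60° over the tray with the lip aimed about 85 mm above the bench, stood it back at the same spot and released it.

**Last checks:**
- **Dogs:** all three are in the tray, at about (-4, -65), (-37, 8) and (14, 3) mm in its frame, and lie still in the pictures.
- **Basket:** it stands upright, empty and released, well clear of pan and tray. The gripper is open and the force reads about 0.
- **Bystanders:** the sanding block, tape measure and wedge are within about 1 mm of where they started. The glue bottle I checked only by eye.

**What disagreed:** the wrist camera's estimates differed from the fixed cameras by up to about 15 mm far off-axis, because its pose reading is noisy. I looked again close up before gripping the tail handle. Two dogs also hung up slightly skewed at 40° and slid out once I tipped further.

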